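Check a tubing pump's sprung pressure arm with a tension gauge and hold it open

TASK

Check the spring of the tubing pump's pressure arm before new tubing goes in: take the tension gauge, slip its eye over the upright stud at the end of the arm, and pull the arm away from the rollers, right back against its stop, and on until the broad dark band of the draw bar stands in the gauge's mouth. Pull level and roughly square to the arm, touch the pump with nothing but the gauge, never run the draw bar out to its end or let the arm snap back, and leave the bottle, tip box and dish where they are. The job ends holding: finish with the arm kept on its stop by the gauge in your grip, the band still in the mouth.

Things in the scene. Friction and masses are not known exactly. Their poses are not given: they have to be found in the camera images.
- pump: white bench tubing pump, 130 x 156 mm, fixed to the bench, grey control panel with a black knob on its -x face, aluminium top deck at height 86 mm carrying a rotor with three rollers and the sprung pressure arm; nothing stands more than 42 mm above the deck. Origin: centre of the underside; z up; the pressure arm lies on the +y side of the rotor and opens towards +y
- pivot (a point): foot of the pressure arm's pivot post, on the hinge axis at deck height, at [-45, 30, 86] mm in the pump's frame
- pressure_arm (a joint): angle of the pressure arm about the upright pivot (rad): 0 at rest by the rollers (arm along the pump's +x), grows counterclockwise seen from above as the arm swings towards the pump's +y, 0.55 on its stop (a rubber-sleeved post). A torsion spring pulls it back to 0: about 2.4 N square at the stud to start it, about 4.7 N at the stop; released, it snaps shut
- stud (a point): middle height of the upright steel pull stud at the free end of the pressure arm, 105 mm from the pivot axis, 29.5 mm above the deck. Moves with the arm: x points along the arm away from the pivot, y square to the arm in the opening direction. Shaft 8 mm across, 17 mm of free height; head 12 mm across, its top 12.5 mm above this point; collar at the foot 14 mm across, its top 8.5 mm below
- gauge: loose tension gauge, 145 g with its bar, a grey box body 105 mm long, 26 mm wide, 24 mm high with rounded edges, lying flat on the bench; a small wire ring at its tail (73 mm from the origin, along -x). Origin: centre of the underside; x runs along the body to the mouth, z up. Its axis is 12 mm above the underside. Grip it across its 26 mm width
- mouth (a point): mouth of the gauge, where the draw bar comes out of the short black nose, 55 mm from the gauge's origin along x, 12 mm above its underside. Carrying the gauge keep clear of the fixed furniture: the 27 cm high centrifuge, whose near corner stands at about x 0.58, y -0.10 m and whose face runs from there away to the right, and the pipette stand at about x 0.27, y -0.30 m
- draw_bar (a joint): how far the sprung draw bar is pulled out (m): 0 relaxed, 5 mm for each newton (200 N/m), end of travel at 0.052. The bar is flat steel, 12 mm wide, 5 mm thick, with thin dark lines every 5 mm (1 N) and one broad dark band, 8 mm wide, whose middle is in the mouth at 0.040 (8 N); the band is hidden in the body when relaxed
- eye (a point): centre of the steel eye at the end of the draw bar: a flat ring lying in the gauge's x-y plane, hole 24 mm, outside 34 mm, 5 mm thick; 35 mm in front of the mouth (90 mm from the gauge's origin along x, 12 mm above its underside) when relaxed. Pulled tight on the stud the eye's centre lies 8 mm from the stud's axis, on the gauge's side
- bottle_2: loose glass media bottle with a red screw cap, 55 mm across, 103 mm high, a bystander; origin at its foot
- tip_box: loose pipette tip box, 73 x 118 x 74 mm, blue below with a clear lid, a bystander; origin at its foot
- dish_3: loose petri dish with lid, 61 mm across, 16 mm high, a bystander; origin at its underside

How it is judged:
On the way, in this order (a step that is already met when the one before it is completed fails the run):
1. the gauge's eye is round the stud, between its collar and its head, while the arm is still at rest (horizontal distance between eye and stud below 0.013 m and z of eye in the frame of stud between -0.012 and 0.012 m and value of joint pressure_arm below 0.15 rad), for 0.1 s.
2. pulled by the eye, the arm comes onto its stop (value of joint pressure_arm above 0.51 rad and horizontal distance between eye and stud below 0.013 m and value of joint draw_bar above 0.018 m), for 0.1 s.
At the end, for the whole second after the job is handed in: arm on its stop (over 0.51 rad); eye round the stud (within 13 mm, between collar and head); draw bar out 40 mm within 5 mm; gauge level within 15 degrees, square to the arm within 26 degrees, over 70 mm above the bench, gripped by the fingers and pulling the stud with over 5 N (value of joint pressure_arm above 0.51 rad and value of joint draw_bar between 0.035 and 0.045 m and horizontal distance between eye and stud below 0.013 m and z of eye in the frame of stud between -0.012 and 0.012 m and angle between the x axis of gauge and the y axis of stud, either way round below 0.45 rad and angle between gauge's own z axis and vertical below 0.26 rad and height (world z) of gauge above 0.07 m and contact force between each of the fingers, pump and gauge above 5 N); the arm keeps its last pose, push and grip.
It fails at once if the robot itself touches the pump or its arm (contact force between any of the fingers, the arm and pump above 1.5 N).
It fails at once if the draw bar is run out to the end of its travel (value of joint draw_bar above 0.0505 m).
It fails at once if the pressure arm snaps back (velocity of joint pressure_arm below -3 rad/s).
It fails at once if a bystander is shifted (distance of any of bottle_2, tip_box, dish_3 from where it was at the start of the episode above 0.03 m).
It also fails if it takes over 51 s, if anything falls off the work surface, if the arm or the gripper's body presses on something with over 40 N, if the wrist force passes 120 N, or if a joint passes its speed limit or range.

ROBOT

A 6-joint arm with a two-finger parallel gripper is mounted at the origin on a cart in front of the work surface, level with it; the furniture and walls round the work are solid. World frame = base frame: x ahead of the robot, y to its left, z up, the work surface at z = 0. Lengths are in m, angles in rad, forces in N, time in s.
With the tool pointing down it reaches from about 0.25 to 0.725 m from the base axis. Payload 4 kg.
Tool frame: the origin (TCP) lies midway between the tips of the shut fingers; the grasp point (between the pads) lies bot.tcp_to_grasp behind it (bot.tcp_to_grasp is the distance from the TCP to the grasp point, in m); z points along the fingers, y is the line along which they close (so a half turn about z gives the same grasp; the last joint's range is limited). The gripper opens to 85 mm and grips with 20 to 120 N. Pads are 22 mm wide; open, the fingers measure 114 mm over their backs; the gripper's body (76 mm by 85 mm) begins 54 mm behind the grasp point. The pads swing forward as they close: fully open they stand 13 mm farther back than shut.
Start: joints at [1.224, 0.241, 0.005, 1.335, 0, 1.571], TCP at [0.17, 0.47, 0.204] pointing down, gripper open.
Joint ranges: [-2.72, 2.72], [-1.05, 1.87], [-1.09, 1.28], [-1.99, 2.15], [-1.42, 1.44], [-3.14, 3.14]. Speed limits (rad/s): [2.79, 2.79, 3.14, 3.14, 3.14, 3.14].

INTERFACE

Orientations are given as a unit quaternion [x, y, z, w].
In Python, from workcell import readout, camera, bot gives the robot as it stands. The module is installed in compiled form; this text tells all that it offers.
- The arm moves only by the tool jog_arm, never from a script. Its argument "motion" is a list of rows, each an object of numbers: "x", "y", "z": the shift along the tool's x, y, z in mm; "spin": the turn about the tool's z in degrees; "fingers": the closure, from -1 (fully open) to 1 (shut). A call has 1 to 8 rows; each row is the pose to reach, as a shift and turn from the pose commanded when the call began, along the tool's axes at that moment; what a row does not reach only later rows make up. A row lasts 1/8 s, in which the tool goes at most 62.5 mm and 10.7 degrees, less where a joint would pass 70% of its speed; a pose out of reach is approached as far as the arm can. A call with a gripper value outside its range is refused whole. The fingers move at their own pace and stop on an object; the grip force is fixed at half the most. Time passes only in rows, so rows that repeat a pose let the fingers close. It gives the time, the measured TCP pose, the force, the opening and the grip force at its end, in the units of the state.
- readout.get_obs(): the state, without advancing time (a new reading comes with each control period).
- camera(name): name is "scene" or "top"; returns a dict with "pixels" (480x640x3 uint8, red, green, blue), "K" (3x3 intrinsics, pixels), "rvec" (rotation vector, rad) and "tvec" (3), from world to camera coordinates, as OpenCV has them. Camera axes: x right, y down, z forward; pixel columns grow to the right and rows downward; lengths in m; the calibration is good to about 2 mm. A picture is of the moment at which its call begins. There is no depth.
- bot.job_done(): hands the job in; it is judged then, once.
The state is a dict: "clock": time; "joint_pos": joint angles; "joint_vel": joint speeds; "tau": joint torques, N m; "eef_pos": TCP position; "tool_rot": TCP orientation; "ft_force": force on the tool from outside, world axes, zero at the start; "ft_torque": the same for the moment, N m; "grip_width": finger opening in m; "grasp_force": force on a finger pad.
Only numpy, scipy, OpenCV 4.12 (cv2) and the standard library are available. Lean on these libraries where they do the work, as an engineer would, in place of code of your own. Each camera call takes 0.05 s, during which the arm holds its last target. There are 200 camera calls.

## Working session

There is one attempt and no reset: what is moved stays moved. The work goes in short steps, Python scripts to look and compute and a tool call to move; the robot and the scene stay as the last step left them, time stands still between calls to the robot, and variables do not carry over. Pictures are saved under pics/ and viewed, at most 10 in all, crops included, and the job is handed in when it is done.

Besides the shell and the picture viewer there is one more tool, called after "Request:" as name(argument=value, ...), one argument or row to a line, values as JSON. jog_arm: Moves the arm, as the interface text tells. Its arguments: {"type":"object","properties":{"motion":{"type":"array"}},"required":["motion"]}

```bash
mkdir -p pics; cat > h.py <<'E'
import numpy as np, cv2
from workcell import readout, camera, bot
from scipy.spatial.transform import Rotation as R
def ray(c,uv,z):
    M=cv2.Rodrigues(np.array(c["rvec"],float))[0]; t=np.array(c["tvec"],float).ravel(); o=-M.T@t
    K=np.array(c["K"],float); d=(M.T@np.linalg.inv(K)@np.c_[np.atleast_2d(uv),np.ones(len(np.atleast_2d(uv)))].T).T
    return o+d*((z-o[2])/d[:,2])[:,None]
def proj(c,P): return cv2.projectPoints(np.array(P,float).reshape(-1,1,3),np.array(c["rvec"],float),np.array(c["tvec"],float),np.array(c["K"],float),None)[0][:,0]
def save(c,n): cv2.imwrite("pics/"+n,np.ascontiguousarray(c["pixels"][:,:,::-1]))
E
python3 - <<'E'
from h import *
for n in("scene","top"):
    c=camera(n); save(c,n+"0.png"); M=cv2.Rodrigues(np.array(c["rvec"],float))[0]; print(n,-M.T@np.array(c["tvec"]).ravel(),M[2],np.array(c["K"]).tolist())
    np.save(n+"0.npy",c,allow_pickle=True)
print(bot.tcp_to_grasp,readout.get_obs())
E
```

```text
scene [-0.18749622 -0.66181042  0.49253327] [ 0.76568013  0.46235854 -0.44716722] [[560.3806928750323, 0.0, 323.4746956066486], [0.0, 560.3806928750323, 224.11140420503463], [0.0, 0.0, 1.0]]
top [ 0.31151272 -0.25557388  1.11440389] [ 0.20555664  0.00421512 -0.97863614] [[540.0665888390374, 0.0, 324.59780809675436], [0.0, 540.0665888390374, 242.6226982397908], [0.0, 0.0, 1.0]]
0.0187 {'clock': 0.1, 'joint_pos': array([1.22399301e+00, 2.41331611e-01, 3.85304477e-03, 1.33521292e+00,
       3.92001834e-06, 1.57080514e+00]), 'joint_vel': array([-0.00145514, -0.00224038,  0.00404828, -0.0002209 , -0.00127226,
       -0.0011111 ]), 'tau': array([-1.23351206e-04, -3.73137403e+01,  2.53010309e+01,  1.08451193e-02,
        3.81114148e-05, -1.59889979e-06]), 'eef_pos': array([0.16973269, 0.46964399, 0.2031028 ]), 'tool_rot': array([ 1.72538252e-01,  9.85002362e-01, -9.33031805e-04, -1.65416185e-04]), 'ft_force': array([-0.09996402, -0.43785983,  0.14514884]), 'ft_torque': array([-0.00406142, -0.0119172 ,  0.01762235]), 'grasp_force': 0.0, 'grip_width': 0.08529040035611538}
```

View pics/scene0.png

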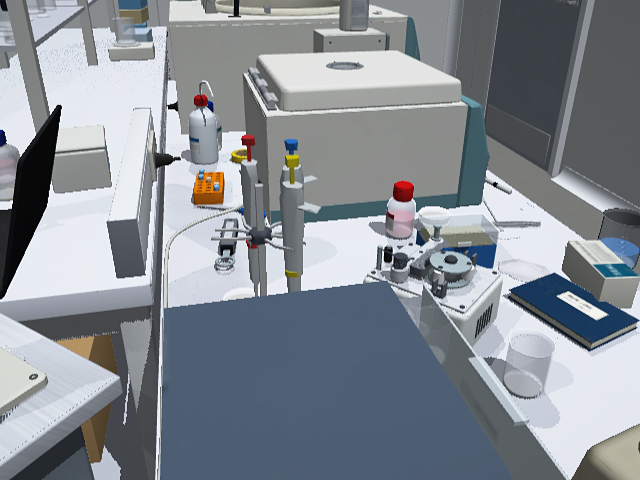

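View pics/top0.png

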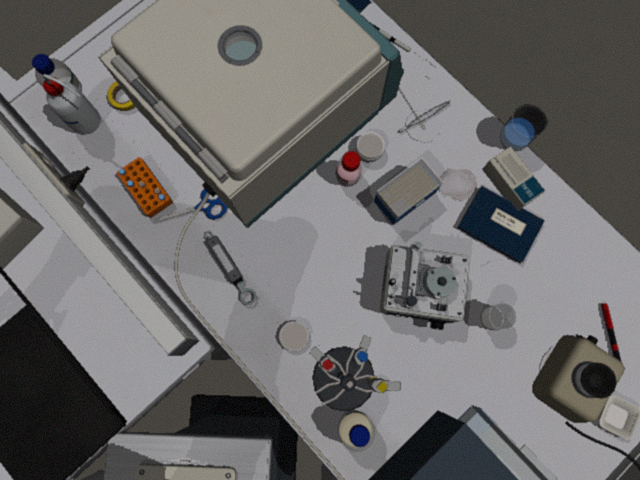

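The gauge lies at about (225,262) in the top view with its eye at (248,297), and the pump is at (427,283). Now I'll measure both and take close crops.

```bash
python3 - <<'E'
from h import *
c=np.load("top0.npy",allow_pickle=True).item(); s=np.load("scene0.npy",allow_pickle=True).item()
print("base,axes",proj(c,[[0,0,0],[.4,0,0],[.4,.1,0],[.5,0,0]]).round())
im=c["pixels"]
a=cv2.resize(im[215:345,365:495],None,fx=4.6,fy=4.6,interpolation=cv2.INTER_CUBIC)[:, :, ::-1]
b=cv2.resize(im[225:315,195:265],None,fx=6.6,fy=6.6,interpolation=cv2.INTER_CUBIC)[:,:,::-1]
a=a[:590,:];b=b[:590,:200*2][:, :]
im2=np.zeros((590,800,3),np.uint8); im2[:,:a.shape[1]]=a[:, :598]; 
b=cv2.resize(b,None,fx=.45,fy=.45); im2[:b.shape[0],598:598+b.shape[1]]=b[:,:202]
cv2.imwrite("pics/crop1.png",im2)
sc=cv2.resize(s["pixels"][170:340,350:520],None,fx=3.5,fy=3.5,interpolation=cv2.INTER_CUBIC)[:,:,::-1]
cv2.imwrite("pics/crop2.png",sc)
for n,uv,z in[("tail",(208,236),.012),("eye",(248,297),.012),("mid",(227,263),.024)]: print(n,ray(c,uv,z))
E
```

```text
base,axes [[182. 518.]
 [200. 307.]
 [151. 305.]
 [204. 259.]]
tail [[ 0.54773786 -0.00684083  0.012     ]]
eye [[ 0.42364195 -0.09888165  0.012     ]]
mid [[ 0.49023513 -0.05301169  0.024     ]]
```

View pics/crop1.png

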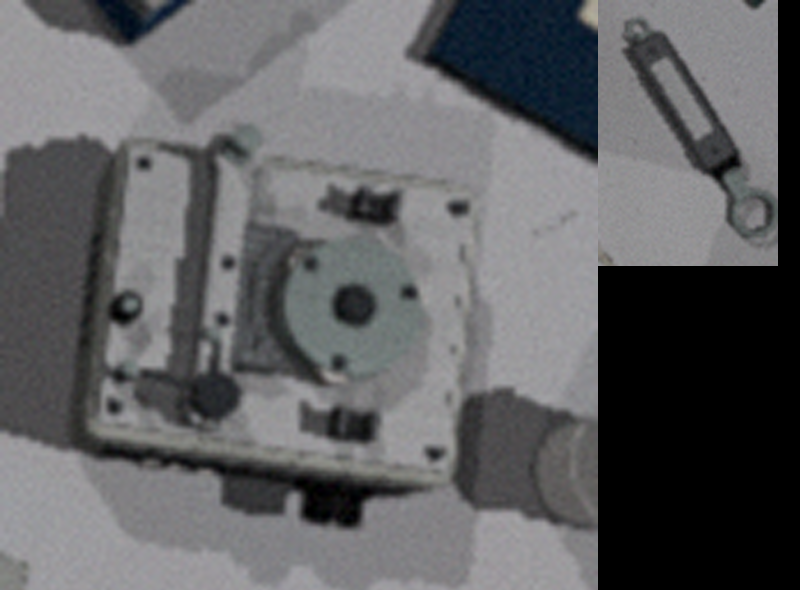

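View pics/crop2.png

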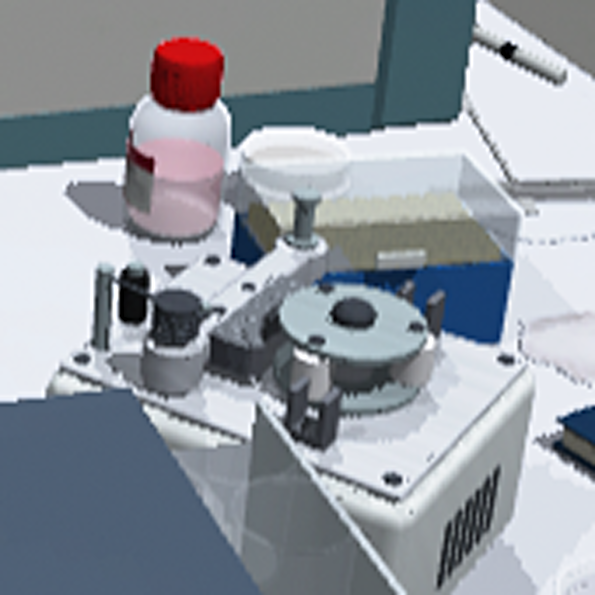

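The crops show the stud head at about (418,245) in the top view and (438,228) in the scene view. The pivot knob is at (411,301) in the top view. The panel and knob face the robot, so the arm opens towards world +y.

```bash
python3 - <<'E'
from h import *
c=np.load("top0.npy",allow_pickle=True).item(); s=np.load("scene0.npy",allow_pickle=True).item()
A=lambda u,v:(365+u/4.6,215+v/4.6); B=lambda u,v:(350+u/3.5,170+v/3.5)
print("studhead top",ray(c,A(243,137),.127),"scene",ray(s,B(307,197),.127))
print("stud foot scene",ray(s,B(301,240),.107))
piv=ray(c,A(215,392),.118); print("pivot z.118",piv, ray(s,B(178,300),.118))
# deck corner screws
scr=ray(c,[A(144,163),A(458,207),A(435,453),A(114,406)],.087); print(scr.round(4))
print("yaw from screws",np.degrees([np.arctan2(*(scr[i]-scr[j])[1::-1]) for i,j in((0,3),(1,2))]))
print("centre",scr.mean(0))
# gauge mask axis: dark pixels in box
g=c["pixels"][225:315,195:265].astype(int)
st=cv2.cvtColor(c["pixels"],cv2.COLOR_RGB2HSV)
t,e=ray(c,(208.5,236),.012)[0],ray(c,(195+752/6.6/.45/2.2222*0+ (752-598)/(6.6*.45),225+213/(6.6*.45)),.012)[0]
print(t,e,np.linalg.norm(t-e),np.degrees(np.arctan2(*(e-t)[1::-1])),"origin",t+(e-t)*73/163)
o=readout.get_obs(); print(R.from_quat(o["tool_rot"]).as_matrix().round(3))
E
```

```text
studhead top [[ 0.5215517  -0.42548503  0.127     ]] scene [[ 0.5213523  -0.42774887  0.127     ]]
stud foot scene [[ 0.52067421 -0.42746491  0.107     ]]
pivot z.118 [[ 0.41853849 -0.41607195  0.118     ]] [[ 0.42841806 -0.41209251  0.118     ]]
[[ 0.5172 -0.3907  0.087 ]
 [ 0.5035 -0.5228  0.087 ]
 [ 0.4002 -0.5117  0.087 ]
 [ 0.4145 -0.3794  0.087 ]]
yaw from screws [-6.26851655 -6.09925296]
centre [ 0.45887181 -0.45113946  0.087     ]
[ 0.54777843 -0.00788394  0.012     ] [ 0.42412866 -0.09650157  0.012     ] 0.15212610439153298 -144.37149327208022 origin [ 0.49240154 -0.04757159  0.012     ]
[[-0.94   0.34  -0.001]
 [ 0.34   0.94  -0.002]
 [ 0.    -0.002 -1.   ]]
```

```bash
python3 - <<'E'
from h import *
c=np.load("top0.npy",allow_pickle=True).item(); s=np.load("scene0.npy",allow_pickle=True).item()
print("panel foot scene",ray(s,[(112,276),(140,273)],0))
for z in(0,.05,.1,.15,.2,.25,.3): print(z,ray(c,(195,350),z).round(3),ray(s,(128,212),z).round(3))
o=readout.get_obs(); M=R.from_quat(o["tool_rot"]).as_matrix(); p=o["eef_pos"]
for t in([.4945,-.048,.13],[.30,.30,.33]): print((M.T@(np.array(t)-p)*1000).round())
print(proj(c,[p]),proj(s,[p]))
E
```

```text
panel foot scene [[0.3058393  0.04218843 0.        ]
 [0.33687779 0.01057876 0.        ]]
0 [[0.314 0.003 0.   ]] [[ 0.489  0.213 -0.   ]]
0.05 [[ 0.314 -0.009  0.05 ]] [[0.421 0.124 0.05 ]]
0.1 [[ 0.313 -0.021  0.1  ]] [[0.352 0.035 0.1  ]]
0.15 [[ 0.313 -0.032  0.15 ]] [[ 0.283 -0.053  0.15 ]]
0.2 [[ 0.313 -0.044  0.2  ]] [[ 0.215 -0.142  0.2  ]]
0.25 [[ 0.313 -0.055  0.25 ]] [[ 0.146 -0.231  0.25 ]]
0.3 [[ 0.313 -0.067  0.3  ]] [[ 0.077 -0.32   0.3  ]]
[-481. -376.   74.]
[-180. -116. -127.]
[[-132.93606969  428.78743203]] [[-150.00941891  135.04505089]]
```

```bash
python3 - <<'E'
from h import *
c=np.load("top0.npy",allow_pickle=True).item(); s=np.load("scene0.npy",allow_pickle=True).item()
for z in(0,.1,.2,.3,.4,.5,.6): print(z,"top edge corners",ray(c,[(125,402),(0,275)],z)[:,:2].round(3).tolist(),"scene top,botright",ray(s,[(60,107),(50,215),(2,300)],z)[:,:2].round(3).tolist())
for p in [(.17,.47,.2),(.3,.3,.33),(.2,.3,.35),(.35,.1,.35)]: print(p,proj(c,[p]).round(),proj(s,[p]).round())
a=cv2.resize(c["pixels"][250:480,0:300],None,fx=1.6,fy=1.6); b=cv2.resize(s["pixels"][60:480,0:170],None,fx=1.4,fy=1.4)
im=np.zeros((590,720,3),np.uint8); im[:a.shape[0],:480]=a; im[:b.shape[0],482:482+b.shape[1]]=b; cv2.imwrite("pics/crop3.png",im[:,:,::-1])
E
```

```text
0 top edge corners [[0.208, 0.132], [0.451, 0.421]] scene top,botright [[0.93, 1.04], [0.396, 0.333], [0.17, 0.128]]
0.1 top edge corners [[0.217, 0.098], [0.438, 0.36]] scene top,botright [[0.703, 0.695], [0.278, 0.131], [0.097, -0.032]]
0.2 top edge corners [[0.226, 0.063], [0.426, 0.299]] scene top,botright [[0.476, 0.349], [0.159, -0.071], [0.025, -0.193]]
0.3 top edge corners [[0.236, 0.028], [0.413, 0.239]] scene top,botright [[0.249, 0.004], [0.041, -0.273], [-0.048, -0.353]]
0.4 top edge corners [[0.245, -0.007], [0.401, 0.178]] scene top,botright [[0.022, -0.342], [-0.078, -0.475], [-0.12, -0.513]]
0.5 top edge corners [[0.254, -0.042], [0.388, 0.117]] scene top,botright [[-0.204, -0.688], [-0.196, -0.677], [-0.193, -0.674]]
0.6 top edge corners [[0.264, -0.076], [0.376, 0.057]] scene top,botright [[-0.431, -1.033], [-0.315, -0.879], [-0.265, -0.834]]
(0.17, 0.47, 0.2) [[-132.  428.]] [[-149.  137.]]
(0.3, 0.3, 0.33) [[-68. 349.]] [[-34.  55.]]
(0.2, 0.3, 0.35) [[-93. 425.]] [[-108.   51.]]
(0.35, 0.1, 0.35) [[ 70. 318.]] [[72. 49.]]
```

View pics/crop3.png

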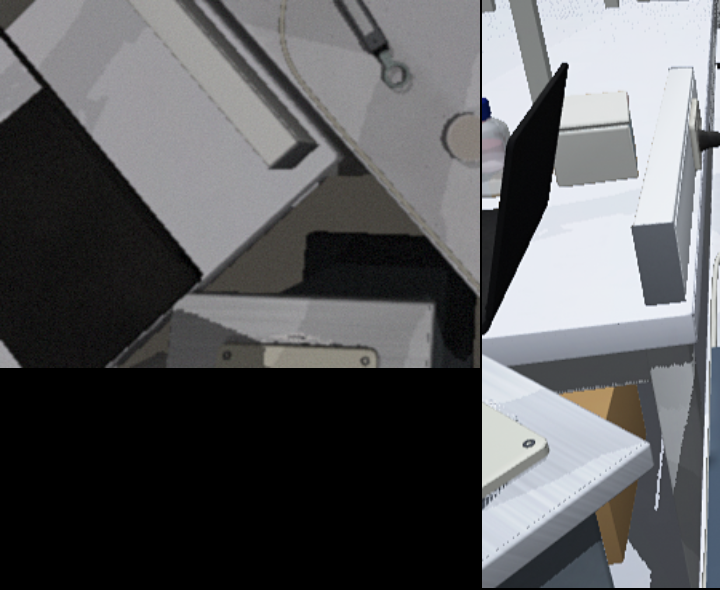

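The crop shows a dark slab, a screen about 0.22 m high, standing between the start pose and the gauge. I'll go up and over it.

Request:
jog_arm(
  motion=[
    {"z": -55, "fingers": -1},
    {"z": -110, "fingers": -1},
    {"z": -165, "fingers": -1},
    {"z": -215, "fingers": -1},
    {"z": -215, "fingers": -1},
  ],
)

```text
validation failed for argument at $.mo...
```

Request:
jog_arm(
  motion=[
    {"x": 0, "y": 0, "z": -55, "spin": 0, "fingers": -1},
    {"x": 0, "y": 0, "z": -110, "spin": 0, "fingers": -1},
    {"x": 0, "y": 0, "z": -165, "spin": 0, "fingers": -1},
    {"x": 0, "y": 0, "z": -215, "spin": 0, "fingers": -1},
    {"x": 0, "y": 0, "z": -215, "spin": 0, "fingers": -1},
  ],
)

```text
clock: 0.72
eef_pos: [0.1704, 0.4715, 0.423]
tool_rot: [0.172, 0.985, 0.004, 0.001]
ft_force: [0.7, 0.9, -0.4]
grip_width: 0.0852
grasp_force: 0.0
```

Request:
jog_arm(
  motion=[
    {"x": -46, "y": -36, "z": 0, "spin": 10, "fingers": -1},
    {"x": -92, "y": -72, "z": 0, "spin": 20, "fingers": -1},
    {"x": -138, "y": -108, "z": 0, "spin": 30, "fingers": -1},
    {"x": -184, "y": -144, "z": 0, "spin": 40, "fingers": -1},
    {"x": -230, "y": -180, "z": 0, "spin": 50, "fingers": -1},
    {"x": -276, "y": -216, "z": 0, "spin": 60, "fingers": -1},
    {"x": -322, "y": -252, "z": 0, "spin": 70, "fingers": -1},
    {"x": -368, "y": -288, "z": 0, "spin": 80, "fingers": -1},
  ],
)

```text
clock: 1.72
eef_pos: [0.4184, 0.0725, 0.4177]
tool_rot: [0.767, 0.641, -0.001, -0.001]
ft_force: [0.8, 1.2, -0.6]
grip_width: 0.0854
grasp_force: 0.0
```

```bash
cat >> h.py <<'E'
def shift(t,yaw=None):
    o=readout.get_obs(); M=R.from_quat(o["tool_rot"]).as_matrix(); p=o["eef_pos"]
    a=np.degrees(np.arctan2(M[1,1],M[0,1]))
    print("t",o["clock"],"tcp",p.round(4),"yawY",a.round(1),"tilt",np.degrees(np.arccos(-M[2,2])).round(2),"F",o["ft_force"].round(1),"w",o["grip_width"],"gf",o["grasp_force"],"j",o["joint_pos"].round(2))
    print("shift mm",(M.T@(np.array(t)-p)*1000).round(1),"spin", None if yaw is None else round(a-yaw,1))
E
python3 -c "
from h import *
shift([.4945,-.048,.10],-54.4)"
```

```text
t 1.725 tcp [0.4184 0.0725 0.4177] yawY -10.2 tilt 0.12 F [ 0.8  1.2 -0.6] w 0.08535225395080158 gf 0.0 j [0.17 0.11 0.39 1.86 0.   1.92]
shift mm [-104.9   96.8  317.5] spin 44.2
```

Request:
jog_arm(
  motion=[
    {"x": -30, "y": 25, "z": 30, "spin": 8, "fingers": -1},
    {"x": -60, "y": 50, "z": 65, "spin": 16, "fingers": -1},
    {"x": -85, "y": 75, "z": 110, "spin": 24, "fingers": -1},
    {"x": -105, "y": 97, "z": 155, "spin": 32, "fingers": -1},
    {"x": -105, "y": 97, "z": 205, "spin": 40, "fingers": -1},
    {"x": -105, "y": 97, "z": 260, "spin": 44, "fingers": -1},
    {"x": -105, "y": 97, "z": 317, "spin": 44, "fingers": -1},
    {"x": -105, "y": 97, "z": 317, "spin": 44, "fingers": -1},
  ],
)

```text
clock: 2.72
eef_pos: [0.4897, -0.0453, 0.0966]
tool_rot: [0.951, 0.31, -0.006, -0.003]
ft_force: [-0.3, 0.2, 0.0]
grip_width: 0.0856
grasp_force: 0.0
```

```bash
python3 - <<'E'
from h import *
shift([.4945,-.048,.002],-54.4)
c=camera("scene"); save(c,"s1.png"); d=camera("top")
a=cv2.resize(c["pixels"][150:310,160:320],None,fx=2.5,fy=2.5,interpolation=2); b=cv2.resize(d["pixels"][195:355,145:305],None,fx=2.5,fy=2.5,interpolation=2)
cv2.imwrite("pics/crop4.png",np.hstack([a,b])[:,:,::-1])
E
```

```text
t 2.725 tcp [ 0.4897 -0.0453  0.0966] yawY -53.9 tilt 0.78 F [-0.3  0.2  0. ] w 0.0855938920871669 gf 0.0 j [-0.09  0.31 -0.19  1.08  0.    2.42]
shift mm [ 3.2  5.9 94.6] spin 0.5
```

View pics/crop4.png

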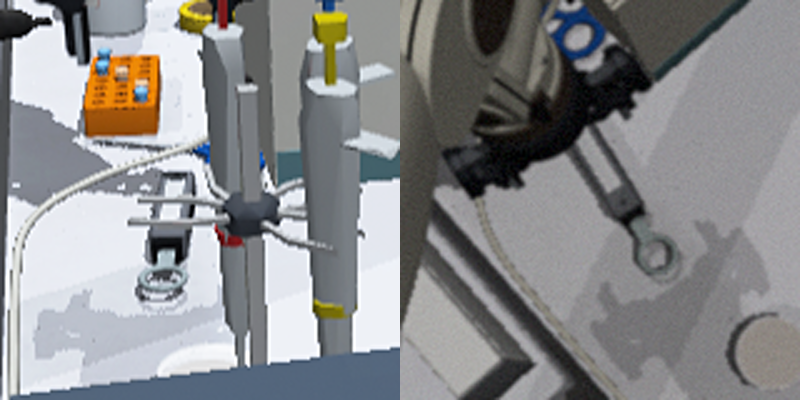

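The gauge lies between the open fingers in the top crop, with its eye at about (655,255) and its axis in line with the grip. I'll descend and grip.

Request:
jog_arm(
  motion=[
    {"x": 3, "y": 6, "z": 30, "spin": 0.5, "fingers": -1},
    {"x": 3, "y": 6, "z": 60, "spin": 0.5, "fingers": -1},
    {"x": 3, "y": 6, "z": 85, "spin": 0.5, "fingers": -1},
    {"x": 3, "y": 6, "z": 92, "spin": 0.5, "fingers": -1},
    {"x": 3, "y": 6, "z": 92, "spin": 0.5, "fingers": 1},
    {"x": 3, "y": 6, "z": 92, "spin": 0.5, "fingers": 1},
    {"x": 3, "y": 6, "z": 92, "spin": 0.5, "fingers": 1},
    {"x": 3, "y": 6, "z": 92, "spin": 0.5, "fingers": 1},
  ],
)

```text
clock: 3.82
eef_pos: [0.5021, -0.0489, 0.0105]
tool_rot: [0.952, 0.306, 0.0, 0.0]
ft_force: [0.3, 0.5, -0.8]
grip_width: 0.0123
grasp_force: 0.0
```

```bash
python3 -c "
from h import *
shift([.4945,-.048,.15],-54.4)"
```

```text
t 3.825 tcp [ 0.5021 -0.0489  0.0105] yawY -54.4 tilt 0.06 F [ 0.3  0.5 -0.8] w 0.012255504161197705 gf 0.0 j [-0.1   0.42 -0.29  0.86  0.    2.42]
shift mm [  -5.5   -5.  -139.5] spin 0.0
```

```bash
python3 - <<'E'
from h import *
shift([.4945,-.048,.15],-54.4)
c=camera("scene"); d=camera("top")
a=cv2.resize(c["pixels"][150:310,160:320],None,fx=2.5,fy=2.5,interpolation=2); b=cv2.resize(d["pixels"][195:355,145:305],None,fx=2.5,fy=2.5,interpolation=2)
cv2.imwrite("pics/crop5.png",np.hstack([a,b])[:,:,::-1])
shift([.4945,-.048,.15],-54.4)
E
```

```text
t 3.825 tcp [ 0.5021 -0.0489  0.0105] yawY -54.4 tilt 0.06 F [ 0.3  0.5 -0.8] w 0.012255504161197705 gf 0.0 j [-0.1   0.42 -0.29  0.86  0.    2.42]
shift mm [  -5.5   -5.  -139.5] spin 0.0
t 3.925 tcp [ 0.5018 -0.0489  0.0101] yawY -54.4 tilt 0.02 F [ 0.4  0.3 -0.1] w 0.0006513657978246095 gf 0.0 j [-0.1   0.42 -0.29  0.86  0.    2.42]
shift mm [  -5.4   -4.9 -139.9] spin 0.0
```

View pics/crop5.png

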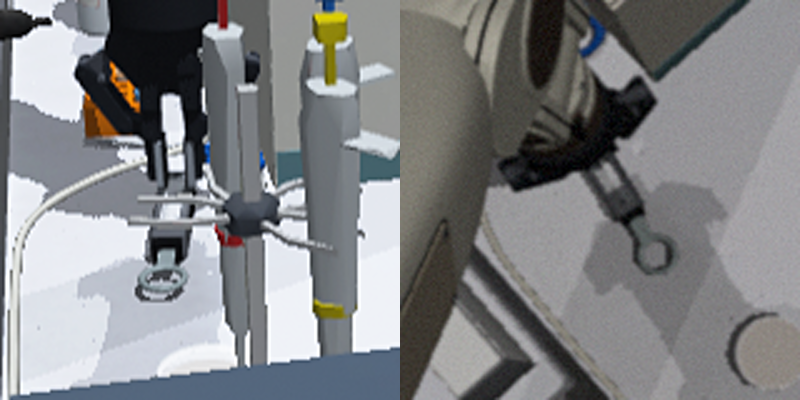

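```bash
python3 - <<'E'
from h import *
c=camera("scene"); d=camera("top"); o=readout.get_obs(); p=o["eef_pos"]
print("scene eye",ray(c,[(160+162/2.5,150+280/2.5)],.012), "top eye",ray(d,[(145+255/2.5,195+255/2.5)],.012))
print("top nose",ray(d,[(145+222/2.5,195+203/2.5)],.02),"scene nose end",ray(c,[(160+167/2.5,150+240/2.5)],.02))
print("tcp in crop: scene",(proj(c,[p])-[160,150])*2.5,"top",(proj(d,[p])-[145,195])*2.5)
a=cv2.resize(c["pixels"][185:275,190:270],None,fx=5,fy=5,interpolation=2)
s=np.load("scene0.npy",allow_pickle=True).item(); b=cv2.resize(s["pixels"][185:275,190:270],None,fx=5,fy=5,interpolation=2)
cv2.imwrite("pics/crop6.png",np.hstack([a,b])[:,:,::-1])
print("tcp in crop6",(proj(c,[p])-[190,185])*5)
E
```

```text
scene eye [[ 0.42444825 -0.09892138  0.012     ]] top eye [[ 0.42356351 -0.0968427   0.012     ]]
top nose [[ 0.46415136 -0.06819331  0.02      ]] scene nose end [[ 0.45842419 -0.07532054  0.02      ]]
tcp in crop: scene [[178.48218426 218.67081464]] top [[203.9582065  159.10959915]]
tcp in crop6 [[206.96436851 262.34162928]]
```

View pics/crop6.png

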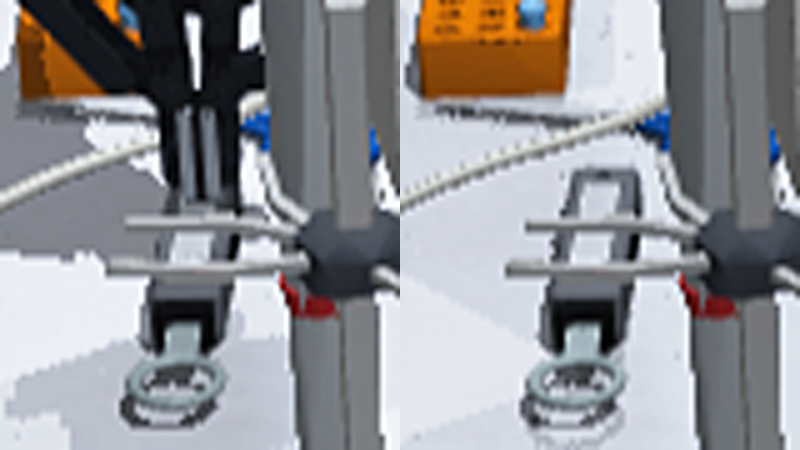

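The fingers seem to have closed over the gauge's rounded top: they sit farther back while still open, and the commanded height was about 7 mm too high. The gauge hasn't moved, so I'll open, centre and go lower.

Request:
jog_arm(
  motion=[
    {"x": 0, "y": 0, "z": 0, "spin": 0, "fingers": -1},
    {"x": 0, "y": 0, "z": 0, "spin": 0, "fingers": -1},
    {"x": 0, "y": 0, "z": 0, "spin": 0, "fingers": -1},
    {"x": 0, "y": 0, "z": 0, "spin": 0, "fingers": -1},
    {"x": -4, "y": -6, "z": 0, "spin": 0, "fingers": -1},
    {"x": -4, "y": -6, "z": 5, "spin": 0, "fingers": -1},
    {"x": -4, "y": -6, "z": 9, "spin": 0, "fingers": -1},
    {"x": -4, "y": -6, "z": 9, "spin": 0, "fingers": -1},
  ],
)

```text
clock: 5.03
eef_pos: [0.4945, -0.0463, 0.0004]
tool_rot: [0.952, 0.306, -0.0, -0.0]
ft_force: [-0.1, 0.6, -0.1]
grip_width: 0.0857
grasp_force: 0.0
```

Request:
jog_arm(
  motion=[
    {"x": 0, "y": 0, "z": 0, "spin": 0, "fingers": 1},
    {"x": 0, "y": 0, "z": 0, "spin": 0, "fingers": 1},
    {"x": 0, "y": 0, "z": 0, "spin": 0, "fingers": 1},
    {"x": 0, "y": 0, "z": 0, "spin": 0, "fingers": 1},
    {"x": 0, "y": 0, "z": 0, "spin": 0, "fingers": 1},
  ],
)

```text
clock: 5.65
eef_pos: [0.4949, -0.0463, 0.0009]
tool_rot: [0.952, 0.306, 0.0, 0.0]
ft_force: [-1.2, -0.1, 0.8]
grip_width: -0.0002
grasp_force: 0.0
```

```bash
cat > tip.py <<'E'
from h import *
s=np.load("scene0.npy",allow_pickle=True).item(); c=camera("scene"); o=readout.get_obs(); p=o["eef_pos"]
df=np.abs(c["pixels"].astype(int)-s["pixels"]).max(2)[180:280,195:262]
for r in range(20,85,3): print(180+r,"".join("#" if v>90 else "+" if v>40 else "." for v in df[r]))
print("tcp px",proj(c,[p, p+[0,0,.024]]),p)
E
python3 tip.py
```

```text
200 ....+##############+##########..########+#######...................
203 .......+######################+.################...................
206 ##+......+####################+.################+..................
209 +++++###.....+##+..#####++++.++##########.+#++.....................
212 ++++++++++.............#########+######++..........................
215 ++++++++++##............################...........................
218 +++++.........+++.......#####+##+.+#####+..........................
221 .......+++++++++++++++..#####.+#+..#####++.........................
224 ++++++++++++++++++++++++####...##+#####+++.........................
227 +++++++++++++++++++++++++##+...#####++.............................
230 ++++++++++++++++++++...............................................
233 ++++++++++++++++++++++++++..+.+.++++.......###+....................
236 ++++++++++++++++++++++++#+.........................................
239 ...................................................................
242 ...................................................................
245 ...................................................................
248 ...................................................................
251 ...................................................................
254 ..................+++..+...........................................
257 ........+....+.....................................................
260 ...................+.....+.........................................
263 .................++................................................
tcp px [[228.27243451 242.91540641]
 [227.38482666 231.27706395]] [ 0.49496571 -0.04630407  0.00093698]
```

The fingertips show about 25 mm higher than the TCP reading says. I'll open and descend in guarded steps, watching the force.

Request:
jog_arm(
  motion=[
    {"x": 0, "y": 0, "z": 0, "spin": 0, "fingers": -1},
    {"x": 0, "y": 0, "z": 0, "spin": 0, "fingers": -1},
    {"x": 0, "y": 0, "z": 0, "spin": 0, "fingers": -1},
    {"x": 0, "y": 0, "z": 0, "spin": 0, "fingers": -1},
    {"x": 0, "y": 0, "z": 5, "spin": 0, "fingers": -1},
    {"x": 0, "y": 0, "z": 9, "spin": 0, "fingers": -1},
    {"x": 0, "y": 0, "z": 9, "spin": 0, "fingers": -1},
  ],
)

```text
clock: 6.58
eef_pos: [0.4943, -0.0462, -0.0087]
tool_rot: [0.952, 0.306, -0.001, -0.0]
ft_force: [-0.1, -0.3, -0.3]
grip_width: 0.0854
grasp_force: 0.0
```

```bash
python3 - <<'E'
from h import *
s=np.load("scene0.npy",allow_pickle=True).item(); c=camera("scene"); o=readout.get_obs(); p=o["eef_pos"]
df=np.abs(c["pixels"].astype(int)-s["pixels"]).max(2)[180:280,180:290]
for r in range(10,75,3): print(180+r,"".join("#" if v>90 else "+" if v>40 else "." for v in df[r]))
M=R.from_quat(o["tool_rot"]).as_matrix(); y=M[:,1]
print(proj(c,[p+y*.0425,p-y*.0425]),p,o["ft_force"],o["grip_width"])
print(proj(c,[p+y*.0425+[0,0,.013],p-y*.0425+[0,0,.013],p+y*.0425+[0,0,.038],p-y*.0425+[0,0,.038]]))
E
```

```text
190 ..#########+...........###########+###########################.....................+++........................
193 ..#########...+++....#####+##++##+#########+##################......................++........................
196 .+#########....+++.############################################.....................++++......................
199 ++#########....+############+......+#####++..+++######......###.....................+++.......................
202 +###########++.+##########....................................+.....................++++......................
205 +######################.............................................................++........................
208 +++###################+.......................................................................................
211 ++++++++++++###########++++...................................................................................
214 +++++++++++++##########+++....................................................................................
217 ++++++++++++++#########+.....................................
[... 1001 characters left out ...]
...................................................................................
247 ..............................................................................................................
250 ..............................................................................................................
253 ..............................................................................................................
[[251.70963754 246.86169543]
 [205.08006526 248.13767461]] [ 0.49456242 -0.04627993 -0.00847085] [ 0.26969403  0.30569824 -0.10181537] 0.08520919246859658
[[251.36690643 240.65240634]
 [204.47011036 241.89925577]
 [250.69679432 228.51192721]
 [203.27740283 229.70063399]]
```

Request:
jog_arm(
  motion=[
    {"x": 0, "y": 0, "z": 5, "spin": 0, "fingers": -1},
    {"x": 0, "y": 0, "z": 9, "spin": 0, "fingers": -1},
    {"x": 0, "y": 0, "z": 12, "spin": 0, "fingers": -1},
    {"x": 0, "y": 0, "z": 12, "spin": 0, "fingers": -1},
  ],
)

```text
clock: 7.12
eef_pos: [0.4946, -0.0463, -0.0204]
tool_rot: [0.952, 0.306, -0.0, -0.0]
ft_force: [0.8, 0.2, 0.5]
grip_width: 0.0853
grasp_force: 0.0
```

Request:
jog_arm(
  motion=[
    {"x": 0, "y": 0, "z": 0, "spin": 0, "fingers": 1},
    {"x": 0, "y": 0, "z": 0, "spin": 0, "fingers": 1},
    {"x": 0, "y": 0, "z": 0, "spin": 0, "fingers": 1},
    {"x": 0, "y": 0, "z": 0, "spin": 0, "fingers": 1},
    {"x": 0, "y": 0, "z": 0, "spin": 0, "fingers": 1},
  ],
)

```text
clock: 7.75
eef_pos: [0.4955, -0.0464, -0.0196]
tool_rot: [0.952, 0.306, 0.001, 0.0]
ft_force: [0.1, 0.3, 2.9]
grip_width: 0.0246
grasp_force: 59.7
```

```bash
python3 tip.py; python3 -c "
from h import *
shift([.4945,-.048,.15],-54.4)"
```

```text
200 #######........##############################......................
203 #########........############################......................
206 ###+++#+###.....+########.+.........#########+.....................
209 #############.++.#######+............#####+###.....................
212 +########################.............######....+..................
215 +++#####################+.............+#######+....................
218 ++++++###################.............+#######+....................
221 .......+.#++++############..+.+++++++++###+####....................
224 +++++++++++++++++####+++#####..######+#+.++####....................
227 +++++++++++++++++##########..+.#####++....######...................
230 ++++++++++++++++++##...............................................
233 ++++++++++++++++++#######+...+.........#.########++................
236 ++++++++++++++++++++++++#++.#.......#....#.###++++.................
239 ++++++++++++++++...................................................
242 ................#+++++++.................+##.......................
245 .....................+.#.............+..#..........................
248 ......................#.+............+..#..........................
251 .....................##.+..+......#....++..........................
254 ......................#....#......#..#.............................
257 ...............++....+.............................................
260 ........+..........++.+.+#......#+..+..............................
263 ...................#+..+........++.................................
tcp px [[229.21283258 252.62018646]
 [228.34331369 241.19155508]] [ 0.49542881 -0.04637656 -0.01966619]
t 7.8 tcp [ 0.4954 -0.0464 -0.0197] yawY -54.4 tilt 0.06 F [-0.  -0.4  3.2] w 0.024564008553283296 gf 59.76306617259979 j [-0.09  0.45 -0.34  0.78 -0.    2.43]
shift mm [  -1.6    0.9 -169.7] spin 0.0
```

Gripped (24.6 mm, 60 N). Now I'll lift and start turning the gauge.

Request:
jog_arm(
  motion=[
    {"x": 0, "y": 0, "z": -40, "spin": 0, "fingers": 1},
    {"x": -10, "y": 0, "z": -85, "spin": 0, "fingers": 1},
    {"x": -20, "y": 0, "z": -120, "spin": -10, "fingers": 1},
    {"x": -32, "y": 0, "z": -145, "spin": -20, "fingers": 1},
    {"x": -32, "y": 0, "z": -145, "spin": -30, "fingers": 1},
    {"x": -32, "y": 0, "z": -145, "spin": -40, "fingers": 1},
    {"x": -32, "y": 0, "z": -145, "spin": -50, "fingers": 1},
    {"x": -32, "y": 0, "z": -145, "spin": -60, "fingers": 1},
  ],
)

```text
clock: 8.8
eef_pos: [0.4681, -0.0648, 0.1242]
tool_rot: [0.669, 0.743, -0.0, -0.001]
ft_force: [-0.2, 0.1, -2.1]
grip_width: 0.0245
grasp_force: 59.4
```

```bash
python3 -c "
from h import *
shift([.48,-.30,.1253],20)"
```

```text
t 8.8 tcp [ 0.4681 -0.0648  0.1242] yawY 6.0 tilt 0.1 F [-0.2  0.1 -2.1] w 0.024542006629932177 gf 59.38789486885071 j [-0.14  0.24 -0.21  1.12  0.    1.33]
shift mm [-235.2  -12.6   -1.2] spin -14.0
```

Request:
jog_arm(
  motion=[
    {"x": -40, "y": -3, "z": 0, "spin": -4, "fingers": 1},
    {"x": -90, "y": -6, "z": 0, "spin": -8, "fingers": 1},
    {"x": -140, "y": -9, "z": 0, "spin": -12, "fingers": 1},
    {"x": -185, "y": -12, "z": 0, "spin": -14, "fingers": 1},
    {"x": -220, "y": -12, "z": 0, "spin": -14, "fingers": 1},
    {"x": -220, "y": -12, "z": 0, "spin": -14, "fingers": 1},
  ],
)

```text
clock: 9.55
eef_pos: [0.478, -0.2872, 0.1239]
tool_rot: [0.578, 0.816, -0.0, -0.001]
ft_force: [0.1, -0.1, -0.9]
grip_width: 0.0244
grasp_force: 59.4
```

```bash
python3 - <<'E'
from h import *
shift([.491,-.342,.1253],20)
c=camera("scene"); d=camera("top")
o=readout.get_obs(); p=o["eef_pos"]; M=R.from_quat(o["tool_rot"]).as_matrix(); gx=-M[:,0]; up=-M[:,2]
eye=p+.09*gx+up*(.0197+.012)
u=proj(d,[eye])[0]; w=proj(c,[eye])[0]; print("eye pred",eye,u,w)
x0,y0=int(u[0])-60,int(u[1])-60; X0,Y0=int(w[0])-60,int(w[1])-60
a=cv2.resize(d["pixels"][y0:y0+130,x0:x0+130],None,fx=3,fy=3,interpolation=2);b=cv2.resize(c["pixels"][Y0:Y0+130,X0:X0+130],None,fx=3,fy=3,interpolation=2)
print("offs top",x0,y0,"scene",X0,Y0); cv2.imwrite("pics/crop7.png",np.hstack([a,b])[:,:,::-1]); np.save("st.npy",dict(c=c,d=d,o=o),allow_pickle=True)
E
```

```text
t 9.55 tcp [ 0.478  -0.2872  0.1239] yawY 19.4 tilt 0.06 F [ 0.1 -0.1 -0.9] w 0.024352242165973478 gf 59.39299464225769 j [-0.54  0.4   0.02  1.19 -0.    0.69]
shift mm [-56.   -5.9  -1.5] spin -0.6
eye pred [ 0.50793915 -0.36951518  0.1554386 ] [389.62123083 247.79705278] [398.5136132  202.76991124]
offs top 329 187 scene 338 142
```

View pics/crop7.png

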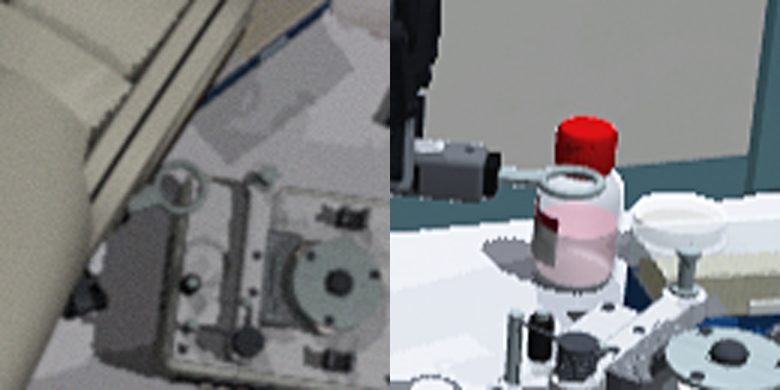

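The view shows the eye ring at (390,249) in the top image and (399,202) in the scene image, both within a pixel or two of my prediction. The stud head is at (417,246) in the top image.

```bash
python3 - <<'E'
from h import *
q=np.load("st.npy",allow_pickle=True).item(); c,d,o=q["c"],q["d"],q["o"]
def tri(ut,us):
    P=[]
    for cam,u in((d,ut),(c,us)):
        T=np.c_[cv2.Rodrigues(np.array(cam["rvec"],float))[0],np.array(cam["tvec"],float).ravel()]; P.append(np.array(cam["K"])@T)
    X=cv2.triangulatePoints(P[0],P[1],np.array(ut,float).reshape(2,1),np.array(us,float).reshape(2,1)); return (X[:3]/X[3]).ravel()
e=tri((389.7,249.0),(399,202.3)); h=tri((417.6,245.5),(437.7,226.8)); print("eye",e,"stud head",h)
M=R.from_quat(o["tool_rot"]).as_matrix()
for E in(e,[.507,-.3715,.1555]): print((M.T@(np.array([.5215,-.427,.1155])-E)*1000).round(1))
shift([.491,-.342,.1253],20)
E
```

```text
eye [ 0.50583183 -0.37026188  0.15705171] stud head [ 0.52111181 -0.42658288  0.12571   ]
[-58.8  -4.2  41.4]
[-57.2  -4.9  39.9]
t 9.65 tcp [ 0.4777 -0.2847  0.1239] yawY 19.6 tilt 0.14 F [-0.1  0.1 -0.9] w 0.024405294684201887 gf 59.38923954963684 j [-0.54  0.4   0.01  1.19  0.    0.69]
shift mm [-58.5  -6.7  -1.5] spin -0.4
```

Request:
jog_arm(
  motion=[
    {"x": -30, "y": -3, "z": 0, "spin": 0, "fingers": 1},
    {"x": -50, "y": -5, "z": 0, "spin": 0, "fingers": 1},
    {"x": -61, "y": -5, "z": 0, "spin": 0, "fingers": 1},
    {"x": -61, "y": -5, "z": 0, "spin": 0, "fingers": 1},
    {"x": -61, "y": -5, "z": 0, "spin": 0, "fingers": 1},
  ],
)

```text
clock: 10.28
eef_pos: [0.4941, -0.343, 0.1248]
tool_rot: [0.576, 0.818, 0.0, -0.001]
ft_force: [-0.7, -0.5, -0.8]
grip_width: 0.0247
grasp_force: 59.4
```

```bash
python3 - <<'E'
from h import *
shift([.491,-.342,.1253],20)
c=camera("scene"); d=camera("top")
o=readout.get_obs(); p=o["eef_pos"]; M=R.from_quat(o["tool_rot"]).as_matrix(); gx=-M[:,0]; up=-M[:,2]
eye=p+.09*gx+up*(.0197+.012); print("eye pred",eye,proj(d,[eye]),proj(c,[eye]))
b=cv2.resize(c["pixels"][180:260,395:475],None,fx=5,fy=5,interpolation=2);a=cv2.resize(d["pixels"][205:285,375:455],None,fx=5,fy=5,interpolation=2)
cv2.imwrite("pics/crop8.png",np.hstack([a,b])[:,:,::-1])
E
```

```text
t 10.275 tcp [ 0.4941 -0.343   0.1248] yawY 19.7 tilt 0.06 F [-0.7 -0.5 -0.8] w 0.024696987637513313 gf 59.37590003013611 j [-0.61  0.48  0.15  1.24  0.    0.62]
shift mm [ 2.  -2.6 -0.5] spin -0.3
eye pred [ 0.52452074 -0.42799075  0.15659713] [[422.02501679 239.94659446]] [[440.74529476 207.05924126]]
```

View pics/crop8.png

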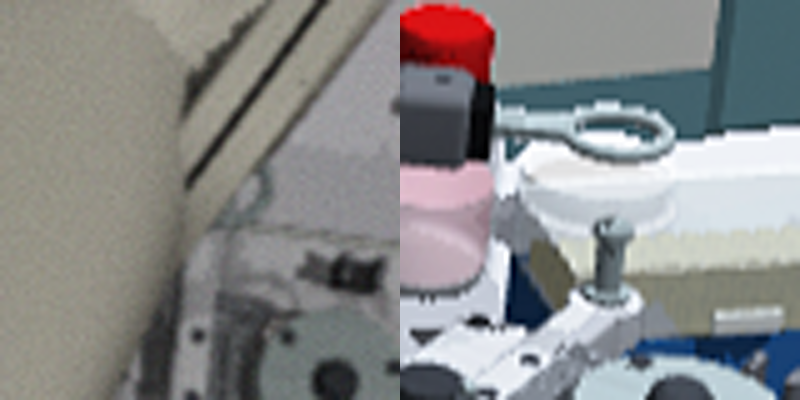

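The scene crop shows the ring at (440,207), above the stud head at (437,226), which is within 2–3 mm of centred. Lowering now.

Request:
jog_arm(
  motion=[
    {"x": 2, "y": -1, "z": 8, "spin": 0, "fingers": 1},
    {"x": 2, "y": -1, "z": 16, "spin": 0, "fingers": 1},
    {"x": 2, "y": -1, "z": 24, "spin": 0, "fingers": 1},
    {"x": 2, "y": -1, "z": 32, "spin": 0, "fingers": 1},
    {"x": 2, "y": -1, "z": 40, "spin": 0, "fingers": 1},
    {"x": 2, "y": -1, "z": 41, "spin": 0, "fingers": 1},
    {"x": 2, "y": -1, "z": 41, "spin": 0, "fingers": 1},
  ],
)

```text
clock: 11.25
eef_pos: [0.4928, -0.3428, 0.0839]
tool_rot: [0.576, 0.817, 0.0, 0.0]
ft_force: [0.5, -0.5, -0.7]
grip_width: 0.0246
grasp_force: 59.4
```

```bash
python3 - <<'E'
from h import *
shift([.491,-.342,.084],20)
s=np.load("scene0.npy",allow_pickle=True).item(); c=camera("scene")
p=c["pixels"][222:252,420:460]; q=s["pixels"][222:252,420:460]
g=p.astype(int).mean(2)
for r in g: print(" ".join("%3d"%v for v in r[::1]))
o=readout.get_obs(); P=o["eef_pos"]; M=R.from_quat(o["tool_rot"]).as_matrix()
eye=P-.09*M[:,0]+[-.002,-.0007,.0333]; print(eye,proj(c,[eye,[.5213,-.427,.128],[.5213,-.427,.1155],[.5213,-.427,.107]])-[420,222])
E
```

```text
t 11.25 tcp [ 0.4928 -0.3428  0.0839] yawY 19.6 tilt 0.01 F [ 0.5 -0.5 -0.7] w 0.024565558341790132 gf 59.379746317863464 j [-0.61  0.51  0.08  1.14  0.    0.62]
shift mm [ 1.3 -1.4 -0.1] spin -0.4
152 192 205 214 200 195 191 192 195 196 198 200 201 203 203 204 205 205 195 207 206 206 206 205 206 205 205 214 224 235 221 225 225 225 226 226 227 227 227 227
120 139 175 232 224 213 203 191 196 193 194 196 198 200 201 203 203 203 186 207 202 203 203 205 206 208 218 227 230 231 219 225 226 225 225 224 224 227 227 227
125 121 126 214 228 226 225 214 213 204 205 203 198 190 203 206 205 206 207 210 204 205 208 214 220 220 233 233 226 219 224 225 225 225 225 225 225 228 227 227
124 124 124 155 197 214 225 226 224 226 228 216 209 155 176 203 203 211 209 210 208 202 226 230 232 225 228 224 209 218 226 222 222 224 224 226 222 224 224 226
120 122 122 123 154 205 201 199 217 224 230 216 224 142  89 158 168 187 186 187 176 163 230 228 225 215 206 202 209 213 224 210 212 217 214 222 210 212 214 217
150 151 163 141 125 195 183 195 213 207 202 197 206 172  80  71  93 112 117 115 118 147 212 207 204 20
[... 3344 characters left out ...]
0 112  56  79  93  77  78  78  73  75  76  68  71  37  39  39  39  39  39
239 239 240 238 238 240 213 170 228 173 146 148 141 137 135 135 133 131 134 145 125 115  76  65  66  65  65  64  65  66  67  67  67  69  37  39  41  41  41  41
209 213 229 240 239 230 153 219 165 136 159 139 139 168 152 139 135 127 129 128  83  65  72  73  82  99  98  95  76  78  72  72  62  64  33  36  38  38  40  40
 64  66 138 236 243 195 178 178 157 139 140 140 141 182 159 138 152 129 145 138 147  67  83  81  94 138 174 171 155 156 148 147 142 148 103  63  60  32  48  35
[ 0.5211709  -0.4283084   0.11751103] [[17.38200447 10.22643035]
 [17.28148747  3.56065512]
 [16.4295548  11.19230671]
 [15.85684519 16.3226654 ]]
```

The ring's near edge crosses in front of the stud shaft below the head, at image rows 235–236. The eye is on, with no force. Now a slow pull.

Request:
jog_arm(
  motion=[
    {"x": 10, "y": 0, "z": 1, "spin": 0, "fingers": 1},
    {"x": 20, "y": 0, "z": 1, "spin": 0, "fingers": 1},
    {"x": 30, "y": 3, "z": 1, "spin": 0, "fingers": 1},
    {"x": 41, "y": 6, "z": 1, "spin": 0, "fingers": 1},
    {"x": 52, "y": 9, "z": 1, "spin": 0, "fingers": 1},
    {"x": 64, "y": 10, "z": 1, "spin": 0, "fingers": 1},
    {"x": 76, "y": 10, "z": 1, "spin": 0, "fingers": 1},
    {"x": 84, "y": 10, "z": 1, "spin": 0, "fingers": 1},
  ],
)

```text
clock: 12.3
eef_pos: [0.4741, -0.2596, 0.0832]
tool_rot: [0.576, 0.817, -0.0, 0.001]
ft_force: [3.5, -4.0, -0.0]
grip_width: 0.0249
grasp_force: 59.4
```

Request:
jog_arm(
  motion=[
    {"x": 3, "y": 0, "z": 0, "spin": 0, "fingers": 1},
    {"x": 6, "y": 0, "z": 0, "spin": 0, "fingers": 1},
    {"x": 6, "y": 0, "z": 0, "spin": 0, "fingers": 1},
    {"x": 6, "y": 0, "z": 0, "spin": 0, "fingers": 1},
  ],
)

```text
clock: 12.8
eef_pos: [0.4725, -0.2551, 0.0832]
tool_rot: [0.576, 0.817, -0.0, 0.001]
ft_force: [4.0, -3.7, -1.8]
grip_width: 0.0244
grasp_force: 59.5
```

```bash
python3 - <<'E'
from h import *
shift([.491,-.342,.084],20)
c=camera("scene"); f=[]
for i in range(6): f.append(readout.get_obs()["ft_force"]); camera("scene")
o=readout.get_obs(); P=o["eef_pos"]; M=R.from_quat(o["tool_rot"]).as_matrix(); f=np.mean(f,0)
print("mean F",f,"along pull",f@-M[:,0])
mouth=P-.055*M[:,0]+[-.002,-.0007,.0333]; gx=-M[:,0]
st=np.array([.5124,-.3716,.1155]); print("mouth",mouth,"implied bar mm",((st-mouth)@gx-.043)*1000,"lateral",(st-mouth)@M[:,1]*1000)
uv=proj(c,[mouth+gx*d for d in(0,.01,.02,.03,.04,.05,.06,.078)]); print(uv.round(1).tolist(), proj(c,[st+[0,0,.0125]]))
im=c["pixels"]
for d in np.arange(-.006,.07,.002):
    u=proj(c,[mouth+gx*d+[0,0,.0025]])[0]; v=[int(im[int(round(u[1]))+k,int(round(u[0]))].mean()) for k in(-3,-2,-1,0,1,2,3)]; print(round(d*1000),u.round(0),v)
x,y=[int(v) for v in uv[2]]
cv2.imwrite("pics/crop9.png",cv2.resize(im[y-45:y+55,x-50:x+70],None,fx=6,fy=6,interpolation=2)[:,:,::-1])
E
```

```text
t 12.8 tcp [ 0.4725 -0.2551  0.0832] yawY 19.6 tilt 0.1 F [ 4.  -3.7 -1.8] w 0.024447989172702096 gf 59.4508820772171 j [-0.49  0.39 -0.11  1.07 -0.    0.73]
shift mm [-88.1 -11.7  -0.7] spin -0.4
mean F [ 3.88152311 -4.43109927 -1.0477569 ] along pull 5.47532873848993
mouth [ 0.48892417 -0.30769549  0.11654492] implied bar mm 25.0751855961876 lateral 0.6604053635671276
[[354.2, 221.5], [360.7, 222.1], [367.3, 222.7], [373.9, 223.4], [380.5, 224.0], [387.1, 224.7], [393.8, 225.3], [405.9, 226.5]] [[399.78296652 218.85784795]]
-6 [350. 220.] [22, 22, 16, 9, 9, 10, 9]
-4 [352. 220.] [8, 24, 82, 170, 187, 102, 81]
-2 [353. 220.] [93, 147, 187, 120, 51, 47, 33]
0 [354. 220.] [93, 95, 117, 172, 183, 120, 84]
2 [356. 220.] [96, 170, 216, 176, 125, 64, 30]
4 [357. 220.] [104, 100, 62, 114, 167, 162, 84]
6 [358. 220.] [198, 250, 206, 194, 198, 166, 84]
8 [359. 220.] [193, 249, 216, 192, 182, 123, 52]
10 [361. 221.] [233, 156, 194, 202, 173, 86, 98]
12 [362. 221.] [251, 229, 190, 200, 173, 89, 101]
14 [363. 221.] [250, 217, 138, 127, 81, 46, 28]
16 [365. 221.] [252, 238, 189, 196, 180, 121, 8
[... 619 characters left out ...]
212, 186, 195, 162, 66, 67]
44 [383. 223.] [243, 225, 184, 187, 176, 127, 70]
46 [385. 223.] [191, 213, 188, 169, 168, 192, 169]
48 [386. 223.] [141, 193, 161, 95, 56, 114, 176]
50 [387. 223.] [161, 184, 126, 70, 75, 82, 153]
52 [389. 223.] [200, 159, 93, 65, 80, 78, 87]
54 [390. 223.] [192, 138, 79, 70, 79, 75, 84]
56 [391. 224.] [125, 70, 87, 85, 83, 82, 152]
58 [393. 224.] [127, 94, 134, 140, 152, 154, 175]
60 [394. 224.] [111, 88, 148, 171, 172, 179, 187]
62 [395. 224.] [122, 99, 154, 177, 178, 183, 190]
64 [397. 224.] [64, 66, 68, 67, 68, 66, 147]
66 [398. 224.] [75, 61, 61, 78, 92, 88, 153]
68 [399. 224.] [90, 85, 99, 105, 103, 107, 162]
70 [401. 225.] [93, 107, 96, 103, 153, 182, 153]
```

The bar is out about 26–27 mm from three independent estimates: force, geometry, and the ring edge 45 mm from the mouth. The arm is at its stop, so 13 mm more.

Request:
jog_arm(
  motion=[
    {"x": 4, "y": 0, "z": 0, "spin": 0, "fingers": 1},
    {"x": 8, "y": 0, "z": 0, "spin": 0, "fingers": 1},
    {"x": 12, "y": 0, "z": 0, "spin": 0, "fingers": 1},
    {"x": 13, "y": 0, "z": 0, "spin": 0, "fingers": 1},
    {"x": 13, "y": 0, "z": 0, "spin": 0, "fingers": 1},
    {"x": 13, "y": 0, "z": 0, "spin": 0, "fingers": 1},
  ],
)

```text
clock: 13.9
eef_pos: [0.4685, -0.2439, 0.0834]
tool_rot: [0.576, 0.817, -0.001, 0.002]
ft_force: [4.7, -6.0, -2.3]
grip_width: 0.0247
grasp_force: 59.4
```

```bash
cat > chk.py <<'E'
from h import *
shift([.491,-.342,.084],20)
c=camera("scene"); f=[]
for i in range(6): f.append(readout.get_obs()["ft_force"]); camera("scene")
o=readout.get_obs(); P=o["eef_pos"]; M=R.from_quat(o["tool_rot"]).as_matrix(); f=np.mean(f,0)
print("mean F",f.round(2),"along pull",f@-M[:,0])
mouth=P-.055*M[:,0]+[-.002,-.0007,.0333]; gx=-M[:,0]
st=np.array([.5124,-.3716,.1155]); print("implied bar mm",((st-mouth)@gx-.043)*1000)
im=c["pixels"].astype(float).mean(2)
u=[proj(c,[mouth+gx*d+[0,0,.0025]])[0] for d in(-.012,.07)]
print(u)
x0,x1=int(u[0][0]),int(u[1][0]); y=int(u[0][1])
print("cols",x0)
for r in range(y-8,y+16): print(r," ".join("%3d"%v for v in im[r,x0:x0+48]))
E
python3 chk.py
```

```text
t 13.9 tcp [ 0.4685 -0.2439  0.0834] yawY 19.6 tilt 0.21 F [ 4.7 -6.  -2.3] w 0.024747926978295344 gf 59.40747678279877 j [-0.48  0.38 -0.13  1.06 -0.    0.75]
shift mm [-100.   -11.7   -0.3] spin -0.4
mean F [ 4.64 -6.66 -1.67] along pull 7.829228252739514
implied bar mm 37.05418160787212
[array([338.66640841, 218.28702817]), array([392.60538007, 223.45000909])]
cols 338
210 102 103 104  88  90  91  91  90  90  90  91  90  90  91  90  90  90  90  91  90  90  90  90  91  90  90  90  90  91  91  91  90  90  91  91  90  91  91  90  90  91  90  90  91  90  91  89  90
211 127 125 125 142  91  93  92  91  90  90  91  91  91  90  91  91  91  90  91  90  91  91  91  90  91  91  91  92  90  90  90  91  90  90  90  90  90  91  91  91  90  91  91  91  91  90  90  91
212 125 122 121 157  69  72  72  92  90  91  91  90  91  91  90  90  90  91  91  91  91  91  90  90  90  91  91  90  90  91  91  91  90  91  91  90  91  90  91  91  90  90  90  91  90  90  91  91
213 126 124 100  20  14  16  23 118  90  90  90  90  92  91  90  91  90  91  90  89  90  91  90  91  90  90  91  91  91  91  90  90  90  
[... 3278 characters left out ...]
 239 239 239 232 233 232 233 233 233 233 232 233 234 236 240 182 110 115 118 118 119 119 119 120 119 120 120 115
231 242 241 242 241 241 241 241 241 242 241 242 241 242 242 242 242 239 240 240 232 232 232 232 232 233 233 233 233 233 233 233 233 233 234 236 240 181 109 114 116 117 118 119 119 119 120 120 116
232 242 241 242 242 242 242 242 242 242 242 242 242 239 239 239 239 232 232 233 232 233 233 233 233 233 233 233 233 233 233 233 233 233 233 233 236 240 180 184 109 112 114 117 119 119 120 120 100
233 242 242 242 242 242 242 242 242 239 239 240 240 232 232 233 232 233 233 233 233 233 233 233 233 233 233 233 233 233 233 233 233 233 233 233 234 235 238 241 179 183 185 111 116 117 118 119  91
```

Dark band is just showing at the mouth. Counting the tick lines puts the bar at about 37.6 mm, and force and geometry agree. I'll add 2 mm.

Request:
jog_arm(
  motion=[
    {"x": 1, "y": 0, "z": 0, "spin": 0, "fingers": 1},
    {"x": 2, "y": 0, "z": 0, "spin": 0, "fingers": 1},
    {"x": 2, "y": 0, "z": 0, "spin": 0, "fingers": 1},
    {"x": 2, "y": 0, "z": 0, "spin": 0, "fingers": 1},
  ],
)

```text
clock: 14.75
eef_pos: [0.4679, -0.2421, 0.0834]
tool_rot: [0.577, 0.817, -0.001, 0.002]
ft_force: [5.3, -7.0, -1.3]
grip_width: 0.0242
grasp_force: 59.4
```

```bash
python3 chk.py | head -20
```

```text
t 14.75 tcp [ 0.4679 -0.2421  0.0834] yawY 19.6 tilt 0.22 F [ 5.3 -7.  -1.3] w 0.0242396175962527 gf 59.39528524875641 j [-0.48  0.37 -0.14  1.06 -0.    0.75]
shift mm [-101.8  -11.7   -0.2] spin -0.4
mean F [ 4.71 -7.09 -1.45] along pull 8.25240985778043
implied bar mm 38.88018048308607
[array([337.48519375, 218.15781407]), array([391.38424709, 223.303161  ])]
cols 337
210 185 100 107  89  90  91  90  91  90  91  90  92  90  90  90  90  90  90  90  91  90  91  90  90  90  90  90  90  90  92  91  91  90  91  90  90  91  91  90  90  92  91  91  90  90  90  90  90
211 124 123 127  91  93  93  92  90  90  91  90  90  91  90  91  90  90  91  91  91  90  90  90  91  90  91  91  90  90  90  91  91  91  90  90  91  90  90  91  91  90  91  90  90  90  91  90  90
212 125 122 114  69  71  72  71  93  91  89  91  90  91  90  91  90  90  91  90  90  91  90  90  91  90  90  91  90  91  91  91  91  91  90  91  91  91  90  91  91  90  90  91  90  90  91  90  90
213 125 122  92  13  17  18  16  94  92  91  90  90  90  91  90  91  90  90  90  90  91  90  91  90  90  91  90  90  91  90  91  90  91  89
[... 1316 characters left out ...]
 143 193 191  69 193 190 119 161 188 170  83 208 197 196 206 210 193 224 223 205 234 234 231 236 236 239 240 242
221  78   6  10  10  14  11   9   8   7  37 150 161 120 124 175 171  77 182 177 121 153 195 179  96 204 200  76 202 197 112 167 191 187 187 186 186 185 185 184 185 183 182 175 197 195 211 210 204
222  77   6  10  11  11   9   5   0   0  41  61  83  57  51  83  87  37 106 116  54 137 159 110 124 175 165  45 181 177  53 187 191 191 194 195 194 194 194 194 191 190 189 189 187 187 187 180 189
223  76   5  10  12  10   8  82 132 126 135 153 153  95 103  94  99  28  80  81  29  88  82  31  63  81  56  46 104 113  55 137 153 160 159 169 164 162 169 177 174 177 188 191 193 196 198 185 194
```

```bash
python3 -c "
from h import *
print(bot.job_done())"
```

```text
the job is handed in; nothing more can be done
None
```

I handed the job in at about 15 s, with the gauge eye on the stud, the arm on its stop and the draw bar out about 40 mm (roughly 8 N) with its band in the mouth; the hand-in returned no verdict.

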